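# Strip the top copper saddle from a tight nest

### The job

The copper saddles on the stripping stand are jammed tightly into one another. Push the stand's wedge fork fully in to break the top saddle loose, then lift that saddle off without dragging up the next one, and set it down gently on its flanges in the middle of the leather-faced board, its length along the board's, leaving the other two nested on the stand. Do not disturb the hammer, bowl or jar.

Things in the scene. Friction and masses are not known exactly. Their poses are not given: they have to be found in the camera images.
- top_saddle_mid (a point): centre, half-way up, of the top copper saddle, uppermost of three nested on the stripping stand: a top-hat bracket 170 mm long (its x), 60 wide (its y), 60 high (z up), about 0.4 kg. Two sloping 3 mm legs carry the panel; at each leg's foot an outward flange, 24 long, 3 thick. Flange underside is 30 mm below this point
- top_saddle_panel (a point): centre of the top face of the top saddle's panel, 30 mm above its centre. The panel is 100 mm (x) by 60 mm (y), 4 thick; its two long edges are turned down and reach 18 mm below this face, 60 mm apart over their outsides: pinch these along y
- mid_saddle_mid (a point): same centre point of the second saddle (paler copper): same shape, nested 18 mm lower, 0.3 kg, loose. Its brass spring tongues hold the top saddle with 8 to 13 N until that is raised 6 mm, so a plain pull brings both up. Its edges begin 18 mm below the top panel's face (27 mm once the fork is in): fingers that reach deeper pinch both
- low_saddle_mid (a point): same centre point of the lowest saddle (darker copper), again 18 mm lower; it stands on the stand's base plate round a wooden block
- fork (a joint): sliding two-pronged steel wedge fork of the stand, travel in m: 0 = drawn back, 0.108 = fully in at its end stop; starts at 0 to 0.012, takes about 5 to 20 N, stays where left and may be left in. Its prongs go under the top saddle's flanges and over the second's: they tilt the top one, then leave it level and loose, 9 mm up, and hold the second down
- fork_push (a point): middle of the back face of the fork's red upright push plate (80 mm wide, 12 thick; top edge 23 mm above this point, bench 65 mm below it). The fork slides in along +y of this frame, x lies across. 168 mm behind the stack's middle at joint 0, 60 mm when fully in. Two blue stops, 87 mm high, stand at the stack's far side, 56 to 67 mm either side of its middle
- board_top (a point): centre of the top face of the fixed wooden dressing board with brown leather face, 230 mm long (its x), 130 mm wide (its y); this face is 28 mm above the bench; z is up
- hammer: bystander: hammer with wooden handle, 260 mm long, lying on the bench beyond the work; origin near its middle
- bowl: bystander: small copper bowl, 130 mm across, 50 mm high; origin at the centre of its underside
- jar: bystander: amber jar, 72 mm across, 110 mm high; origin at the centre of its underside
There are look-alikes about, which are no part of the job. Leave any blue or turquoise look-alike of the part that bears top_saddle_mid alone.

How it is judged:
On the way, in this order (a step that is already met when the one before it is completed fails the run):
1. the fork is fully in (within 5 mm of its end stop), with the top saddle still over the stack and raised off the second one (value of joint fork above 0.103 m and horizontal distance between top_saddle_mid and mid_saddle_mid below 0.015 m and z of top_saddle_mid in the frame of mid_saddle_mid above 0.022 m and distance of each of mid_saddle_mid, low_saddle_mid from where it was at the start of the episode below 0.008 m), for 0.2 s.
2. the top saddle is lifted clear (50 mm or more above its nested place) while the other two stay nested (z of top_saddle_mid in the frame of mid_saddle_mid above 0.068 m and distance of each of mid_saddle_mid, low_saddle_mid from where it was at the start of the episode below 0.008 m), for 0.1 s.
At the end, for the whole second after the job is handed in: The top saddle stands at rest on its flanges on the leather face, upright within 0.08 rad, its middle within 25 mm of the board's middle along and across, its length along the board's within 0.2 rad; the other two saddles are within 8 mm of where they started (x of top_saddle_mid in the frame of board_top between -0.025 and 0.025 m and y of top_saddle_mid in the frame of board_top between -0.025 and 0.025 m and z of top_saddle_mid in the frame of board_top between 0.026 and 0.034 m and angle between top_saddle_mid's own z axis and vertical below 0.08 rad and angle between the x axis of top_saddle_mid and the x axis of board_top, either way round below 0.2 rad and linear speed of top_saddle below 0.02 m/s and distance of each of mid_saddle_mid, low_saddle_mid from where it was at the start of the episode below 0.008 m); the robot touches nothing.
It fails at once if the second saddle is dragged up or shifted by more than 12 mm, or the lowest one (distance of any of mid_saddle_mid, low_saddle_mid from where it was at the start of the episode above 0.012 m).
It fails at once if the top saddle is dropped or thrown (faster than 0.6 m/s with no finger on it) (linear speed of top_saddle above 0.6 m/s and contact force between the fingers and top_saddle below 0.2 N).
It fails at once if the hammer, bowl or jar is moved by more than 30 mm (distance of any of hammer, bowl, jar from where it was at the start of the episode above 0.03 m).
It also fails if it takes over 61 s, if anything falls off the work surface, if the arm or the gripper's body presses on something with over 40 N, if the wrist force passes 120 N, or if a joint passes its speed limit or range.

### The arm

A 7-joint arm with a two-finger parallel gripper is mounted at the origin on the work surface. World frame = base frame: x ahead of the robot, y to its left, z up, the work surface at z = 0. Lengths are in m, angles in rad, forces in N, time in s.
With the tool pointing down it reaches from about 0.4 to 0.85 m from the base axis. Payload 10.4 kg.
Tool frame: the origin (TCP) lies at the very end of the fingers, on their centre line; the grasp point (between the pads) lies 19 mm behind it (arm.grasp_offset is the distance from the TCP to the grasp point, in m); z points along the fingers, y is the line along which they close (so a half turn about z gives the same grasp; the last joint's range is limited). The gripper opens to 85 mm and grips with 20 to 120 N. Pads are 22 mm wide; open, the fingers measure 114 mm over their backs; the gripper's body (76 mm by 85 mm) begins 54 mm behind the grasp point. The pads swing forward as they close: fully open they stand 13 mm farther back than shut.
Start: joints at [1.181, 0.332, -0.065, 1.46, 0.022, 1.35, -0.088], TCP at [0.224, -0.583, 0.231] pointing down, gripper open.
Joint ranges: [-2.6, 2.6], [-0.5, 2.12], [-1.47, 1.34], [0.16, 2.42], [-1.27, 4.41], [0.06, 2.06], [-2.6, 2.6]. Speed limits (rad/s): [2.22, 2.22, 2.79, 2.79, 3.14, 3.14, 3.14].

### API

Orientations are given as a unit quaternion [w, x, y, z].
In Python, from workcell import arm, get_image, camera_params gives the robot as it stands.
- The arm moves only by the tool apply_moves, never from a script. Its argument "motion" is a list of rows, each an object of numbers: "tx", "ty", "tz": the shift along the world's x, y, z scaled (see below); "ax", "ay", "az": the turn, a rotation vector about the world's x, y, z scaled (see below); "fingers": the closure, from 0 (fully open) to 1 (shut). In form: [{"tx": .., "ty": .., "tz": .., "ax": .., "ay": .., "az": .., "fingers": ..}, ...]. A call has 1 to 12 rows; each row is the pose to reach, as a shift and turn from the pose commanded when the call began, turning the shorter way round; what a row does not reach only later rows make up. The controller multiplies each number of a shift by 500 mm and each number of a turn by 180 degrees. A row lasts 1/8 s, in which the tool goes at most 62.5 mm and 10.7 degrees, less where a joint would pass 70% of its speed; a pose out of reach is approached as far as the arm can. A call with a number of a shift or a turn outside -1 to 1 is refused whole. A call with a gripper value outside its range is refused whole. The fingers move at their own pace and stop on an object; "squeeze" is the grip in N (left out, the last holds). Time passes only in rows, so rows that repeat a pose let the fingers close. It gives the time, the measured TCP pose, the force, the opening and the grip force at its end, in the units of the state.
- arm.read_state(): the state, without advancing time (a new reading comes with each control period).
- get_image(name): name is "scene" or "top"; returns the picture (420x560x3 uint8, red, green, blue); there is no depth.
- camera_params(name): a dict with "fov_y" (degrees; the focal length in pixels is half the picture's height over the tangent of half this angle, whatever the lens; pixels are square), "cx", "cy" (the principal point, pixels), "rvec" (rotation vector, rad) and "tvec" (3), from world to camera coordinates, as OpenCV has them. Camera axes: x right, y down, z forward; pixel columns grow to the right and rows downward; lengths in m; the calibration is good to about 2 mm. A picture is of the moment at which its call begins. camera_params takes no time and is no camera call.
- arm.job_done(): hands the job in; it is judged then, once.
The state is a dict: "time": time; "joint_pos": joint angles; "joint_velocities": joint speeds; "joint_efforts": joint torques, N m; "eef_pos": TCP position; "tcp_rot": TCP orientation; "contact_force": force on the tool from outside, world axes, zero at the start; "wrist_torque": the same for the moment, N m; "opening": finger opening in m; "grasp_force": force on a finger pad.
Only numpy, scipy, OpenCV 4.12 (cv2) and the standard library are available. Lean on these libraries where they do the work, as an engineer would, in place of code of your own. Each camera call takes 0.05 s, during which the arm holds its last target. There are 200 camera calls.

## Working session

There is one attempt and no reset: what is moved stays moved. The work goes in short steps, Python scripts to look and compute and a tool call to move; the robot and the scene stay as the last step left them, time stands still between calls to the robot, and variables do not carry over. Pictures are saved under pics/ and viewed, at most 10 in all, crops included, and the job is handed in when it is done.

Besides the shell and the picture viewer there is one more tool, called after ">>>" as name(argument=value, ...) on one line, values as JSON. apply_moves: Moves the arm, as the interface text tells. Shifts and turns lie within -1 to 1; 1 stands for 500 mm of shift or 180 degrees of turn. Its arguments: {"type":"object","properties":{"motion":{"type":"array"},"squeeze":{"type":"number"}},"required":["motion"]}

```bash
mkdir -p pics; cat > h.py <<'E'
import numpy as np, cv2
from workcell import arm, get_image, camera_params
def cam(n):
    p=camera_params(n); f=210/np.tan(np.radians(p['fov_y'])/2)
    R=cv2.Rodrigues(np.array(p['rvec'],float))[0]; t=np.array(p['tvec'],float)
    return np.array([[f,0,p['cx']],[0,f,p['cy']],[0,0,1]]),R,t
def proj(n,P):
    K,R,t=cam(n); q=(R@np.atleast_2d(P).T).T+t; q=(K@q.T).T; return q[:,:2]/q[:,2:]
def onz(n,uv,z):
    K,R,t=cam(n); uv=np.atleast_2d(uv); d=(R.T@np.linalg.inv(K)@np.c_[uv,np.ones(len(uv))].T).T
    c=-R.T@t; return c+d*((z-c[2])/d[:,2])[:,None]
def save(n,fn):
    im=get_image(n); cv2.imwrite('pics/'+fn,im[...,::-1]); return im
E
python3 - <<'E'
from h import *
for n in('scene','top'):
    save(n,n+'0.png'); p=camera_params(n); K,R,t=cam(n); print(n,p,-R.T@t)
print(arm.read_state(),arm.grasp_offset)
E
```

```text
scene {'fov_y': 42.973043560771714, 'cx': 287.88121970559484, 'cy': 204.01330056194692, 'rvec': array([ 2.07564603,  0.64946201, -0.31695787]), 'tvec': array([-0.43821915, -0.131436  ,  1.85054402])} [ 1.24861028 -1.10372317  0.92552263]
top {'fov_y': 56.60690309535041, 'cx': 279.41909511227055, 'cy': 208.26555891107017, 'rvec': array([ 2.17108934, -2.10822718,  0.19908953]), 'tvec': array([-0.06430448,  0.54681356,  1.30650593])} [ 0.31946366 -0.0302539   1.38098717]
{'time': 0.1, 'joint_pos': array([ 1.18139735,  0.33279268, -0.06471635,  1.46082137,  0.02160049,
        1.34989694, -0.08851131]), 'joint_velocities': array([-0.00022173, -0.00398086,  0.00153641, -0.0031502 ,  0.0002638 ,
       -0.00014977, -0.00153636]), 'joint_efforts': array([ 1.11488796e-03, -6.26746058e+01,  4.88326396e-02, -3.92433858e+01,
        1.62590516e-02,  6.94224931e-03, -7.45749020e-06]), 'eef_pos': array([ 0.22403591, -0.5831245 ,  0.23062269]), 'tcp_rot': array([-5.96172466e-04,  9.83227145e-01,  1.82384232e-01, -1.35677408e-04]), 'contact_force': array([-0.41736871,  0.38759435,  0.21427938]), 'wrist_torque': array([-0.0067598 , -0.01549906,  0.01466553]), 'grasp_force': 0.0, 'opening': 0.08517053523619107} 0.0187
```

View pics/scene0.png

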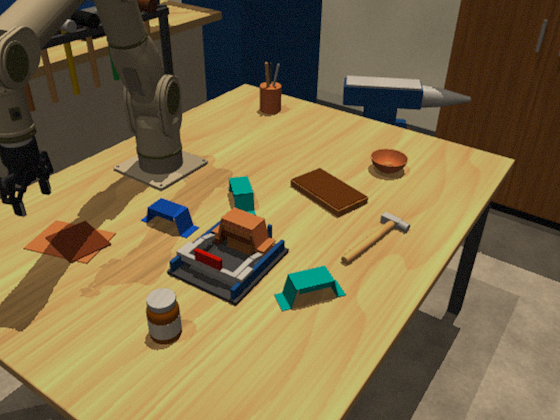

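View pics/top0.png

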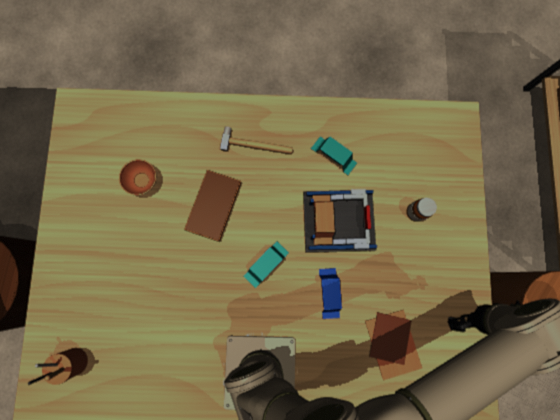

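The scene view shows the stand with the copper stack at (243,230), its red push plate at (208,258) and the leather board at (328,190). In the top view these are at (324,218), (369,217) and (213,205). The saddle-shaped candidates in the top view are the copper one on the stand (324,218), turquoise at (334,154) and (267,264), and blue at (331,293). Only the copper one is on the stand with the fork, so it is the target. I'll confirm it in one enlarged crop.

```bash
python3 - <<'E'
from h import *
a=cv2.imread('pics/top0.png')[178:262,290:390]; b=cv2.imread('pics/scene0.png')[195:300,160:300]
a=cv2.resize(a,None,fx=4,fy=4,interpolation=cv2.INTER_CUBIC);b=cv2.resize(b,(400,300),interpolation=cv2.INTER_CUBIC)
o=np.zeros((336,800,3),np.uint8);o[:,:400]=a;o[:300,400:]=b;cv2.imwrite('pics/crop1.png',o)
im=cv2.cvtColor(cv2.imread('pics/top0.png'),cv2.COLOR_BGR2HSV)
def m(lo,hi,box):
    k=cv2.inRange(im,lo,hi); z=np.zeros_like(k); x0,y0,x1,y1=box; z[y0:y1,x0:x1]=k[y0:y1,x0:x1]
    c=max(cv2.findContours(z,0,2)[0],key=cv2.contourArea); r=cv2.minAreaRect(c); return cv2.boxPoints(r),r
for nm,lo,hi,box,z in(('board',(0,80,20),(14,255,150),(170,160,250,250),.028),('panel',(4,120,110),(20,255,255),(308,190,345,250),.13),('red',(0,190,80),(4,255,255),(355,195,385,240),.088)):
    c,r=m(lo,hi,box); w=onz('top',c,z); print(nm,np.round(r[0],1),np.round(r[1],1),r[2],'\n',np.round(c,1).tolist(),'\n',w[:,:2].round(4).tolist(),w.mean(0).round(4))
E
```

```text
board [212.7 205.2] [37.3 63.9] 19.98310661315918 
 [[184.1999969482422, 228.8000030517578], [206.10000610351562, 168.8000030517578], [241.1999969482422, 181.5], [219.3000030517578, 241.60000610351562]] 
 [[0.4691, 0.28], [0.6867, 0.2172], [0.644, 0.0902], [0.4284, 0.1561]] [0.557  0.1859 0.028 ]
panel [324.3 216.7] [29.4 17.6] 87.39744567871094 
 [[314.8999938964844, 202.39999389648438], [332.3999938964844, 201.60000610351562], [333.79998779296875, 231.0], [316.20001220703125, 231.8000030517578]] 
 [[0.5574, -0.1624], [0.5618, -0.22], [0.4653, -0.2247], [0.461, -0.168]] [ 0.5114 -0.1938  0.13  ]
red [368.2 217. ] [22.1  3.1] 86.42366790771484 
 [[365.8999938964844, 206.10000610351562], [369.1000061035156, 205.89999389648438], [370.3999938964844, 227.89999389648438], [367.29998779296875, 228.10000610351562]] 
 [[0.558, -0.34], [0.559, -0.3505], [0.4841, -0.3543], [0.4832, -0.3439]] [ 0.5211 -0.3472  0.088 ]
```

View pics/crop1.png

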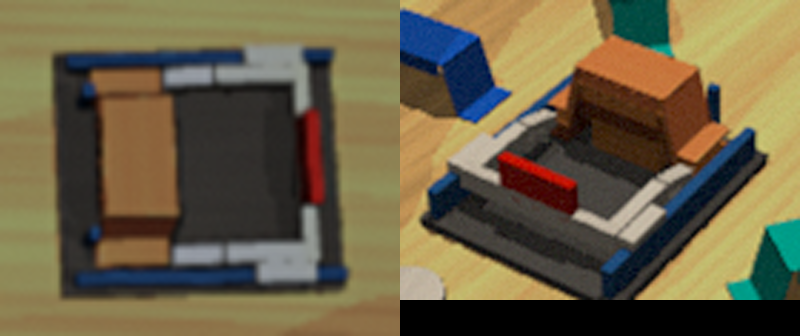

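The crop confirms the copper top saddle: its panel is at top-view pixels of about (316–334, 202–232). Next I'll triangulate its corners and the red plate from both views.

```bash
python3 - <<'E'
from h import *
def tri(a,b):
    P=[k@np.c_[R,t] for k,R,t in(cam('top'),cam('scene'))]
    X=cv2.triangulatePoints(P[0],P[1],np.array(a,float).T,np.array(b,float).T); return (X[:3]/X[3]).T
c=lambda p:[(x/4+290,y/4+178) for x,y in p]
d=lambda p:[((x-400)/2.857+160,y/2.857+195) for x,y in p]
# panel order: (-x,-y),(-x,+y),(+x,+y),(+x,-y) in scene: left,back... 
top=c([(178,216),(106,216),(103,95),(172,95)])
sc=d([(575,72),(615,37),(702,68),(665,117)])
X=tri(top,sc);print(X.round(4),X.mean(0))
# alt order check
rt=tri(c([(304,110),(312,202)]),d([(577,181),(500,152)]));print('red',rt.round(4),rt.mean(0))
for z in(.1,.11,.12): print(z,onz('top',top,z).mean(0).round(4),onz('scene',sc,z).mean(0).round(4))
im=cv2.cvtColor(cv2.imread('pics/scene0.png'),cv2.COLOR_BGR2HSV)
k=cv2.inRange(im,(0,190,80),(4,255,255)); k[:240]=0;k[290:]=0;k[:,:180]=0;k[:,240:]=0
cc=max(cv2.findContours(k,0,2)[0],key=cv2.contourArea);r=cv2.minAreaRect(cc);print(cv2.boxPoints(r),cv2.boundingRect(cc))
E
```

```text
[[ 0.4669 -0.2312  0.0976]
 [ 0.4652 -0.1703  0.1029]
 [ 0.5659 -0.1665  0.106 ]
 [ 0.5699 -0.2277  0.0884]] [ 0.51697144 -0.19891218  0.09873774]
red [[ 0.5609 -0.3407  0.0848]
 [ 0.481  -0.3482  0.0845]] [ 0.52094534 -0.34443464  0.08464807]
0.1 [ 0.5153 -0.1997  0.1   ] [ 0.5186 -0.1994  0.1   ]
0.11 [ 0.5138 -0.1984  0.11  ] [ 0.5275 -0.2103  0.11  ]
0.12 [ 0.5123 -0.1971  0.12  ] [ 0.5363 -0.2213  0.12  ]
[[193.74136 250.60345]
 [195.39655 246.74138]
 [221.46552 257.9138 ]
 [219.81033 261.77588]] (194, 248, 28, 14)
```

>>> apply_moves(motion=[{"tx":0.1,"ty":0.062,"tz":-0.02,"ax":0,"ay":0,"az":-0.03,"fingers":1},{"tx":0.2,"ty":0.125,"tz":-0.05,"ax":0,"ay":0,"az":-0.06,"fingers":1},{"tx":0.3,"ty":0.188,"tz":-0.08,"ax":0,"ay":0,"az":-0.098,"fingers":1},{"tx":0.4,"ty":0.25,"tz":-0.11,"ax":0,"ay":0,"az":-0.098,"fingers":1},{"tx":0.5,"ty":0.313,"tz":-0.14,"ax":0,"ay":0,"az":-0.098,"fingers":1},{"tx":0.6,"ty":0.376,"tz":-0.16,"ax":0,"ay":0,"az":-0.098,"fingers":1},{"tx":0.6,"ty":0.376,"tz":-0.16,"ax":0,"ay":0,"az":-0.098,"fingers":1},{"tx":0.6,"ty":0.376,"tz":-0.25,"ax":0,"ay":0,"az":-0.098,"fingers":1},{"tx":0.6,"ty":0.376,"tz":-0.342,"ax":0,"ay":0,"az":-0.098,"fingers":1},{"tx":0.6,"ty":0.376,"tz":-0.342,"ax":0,"ay":0,"az":-0.098,"fingers":1}], squeeze=40)

```text
time: 1.35
eef_pos: [0.5212, -0.3944, 0.0566]
tcp_rot: [-0.002, 1.0, 0.029, -0.003]
contact_force: [-0.6, -0.0, 0.4]
opening: -0.0001
grasp_force: 0.0
```

>>> apply_moves(motion=[{"tx":-0.001,"ty":0.03,"tz":0},{"tx":-0.002,"ty":0.05,"tz":0},{"tx":-0.003,"ty":0.07,"tz":0},{"tx":-0.004,"ty":0.09,"tz":0},{"tx":-0.006,"ty":0.11,"tz":0},{"tx":-0.007,"ty":0.13,"tz":0},{"tx":-0.008,"ty":0.15,"tz":0},{"tx":-0.01,"ty":0.17,"tz":0},{"tx":-0.01,"ty":0.17,"tz":0}])

```text
invalid input at $.motion[0]: expected keys tx, ty, tz, ax, ay, az, fingers
```

```bash
python3 - <<'E'
from h import *
b=save('scene','s1f.png')[180:300,160:320]; a=save('top','t1f.png')[178:262,290:390]
o=np.zeros((336,800,3),np.uint8);o[:,:400]=cv2.resize(a,None,fx=4,fy=4,interpolation=2);o[:300,400:]=cv2.resize(b,(400,300),interpolation=2)
cv2.imwrite('pics/c2.png',o[...,::-1])
E
```

```text
(no output)
```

View pics/c2.png

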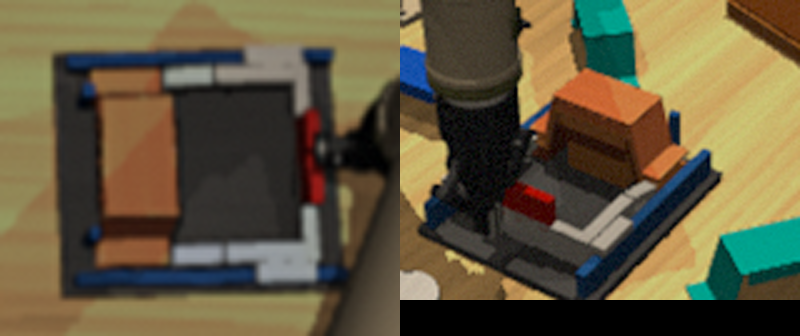

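The move was refused because every row needs all its keys. The picture shows the gripper just behind the red plate, centred on it at about crop (320,155). I'll push now.

>>> apply_moves(motion=[{"tx":-0.001,"ty":0.03,"tz":0,"ax":0,"ay":0,"az":0,"fingers":1},{"tx":-0.002,"ty":0.05,"tz":0,"ax":0,"ay":0,"az":0,"fingers":1},{"tx":-0.003,"ty":0.07,"tz":0,"ax":0,"ay":0,"az":0,"fingers":1},{"tx":-0.004,"ty":0.09,"tz":0,"ax":0,"ay":0,"az":0,"fingers":1},{"tx":-0.006,"ty":0.11,"tz":0,"ax":0,"ay":0,"az":0,"fingers":1},{"tx":-0.007,"ty":0.13,"tz":0,"ax":0,"ay":0,"az":0,"fingers":1},{"tx":-0.008,"ty":0.15,"tz":0,"ax":0,"ay":0,"az":0,"fingers":1},{"tx":-0.01,"ty":0.17,"tz":0,"ax":0,"ay":0,"az":0,"fingers":1},{"tx":-0.01,"ty":0.17,"tz":0,"ax":0,"ay":0,"az":0,"fingers":1}])

```text
time: 2.58
eef_pos: [0.5193, -0.3096, 0.0607]
tcp_rot: [0.0, 1.0, 0.03, 0.0]
contact_force: [0.1, -0.1, 0.4]
opening: -0.0
grasp_force: 0.0
```

>>> apply_moves(motion=[{"tx":-0.001,"ty":0.015,"tz":0,"ax":0,"ay":0,"az":0,"fingers":1},{"tx":-0.002,"ty":0.03,"tz":0,"ax":0,"ay":0,"az":0,"fingers":1},{"tx":-0.003,"ty":0.045,"tz":0,"ax":0,"ay":0,"az":0,"fingers":1},{"tx":-0.003,"ty":0.055,"tz":0,"ax":0,"ay":0,"az":0,"fingers":1}])

```text
time: 3.08
eef_pos: [0.5175, -0.2838, 0.0604]
tcp_rot: [0.001, 1.0, 0.029, 0.0]
contact_force: [0.3, -3.6, 1.5]
opening: 0.0001
grasp_force: 1.9
```

```bash
python3 - <<'E'
from h import *
print({k:arm.read_state()[k] for k in('eef_pos','contact_force','time')})
b=save('scene','s2f.png')[180:300,160:320]; a=save('top','t2f.png')[178:262,290:390]
o=np.zeros((336,800,3),np.uint8);o[:,:400]=cv2.resize(a,None,fx=4,fy=4,interpolation=2);o[:300,400:]=cv2.resize(b,(400,300),interpolation=2)
cv2.imwrite('pics/c3.png',o[...,::-1])
E
```

```text
{'eef_pos': array([ 0.51749826, -0.28381518,  0.06044023]), 'contact_force': array([ 0.30227835, -3.56844743,  1.47302847]), 'time': 3.075}
```

View pics/c3.png

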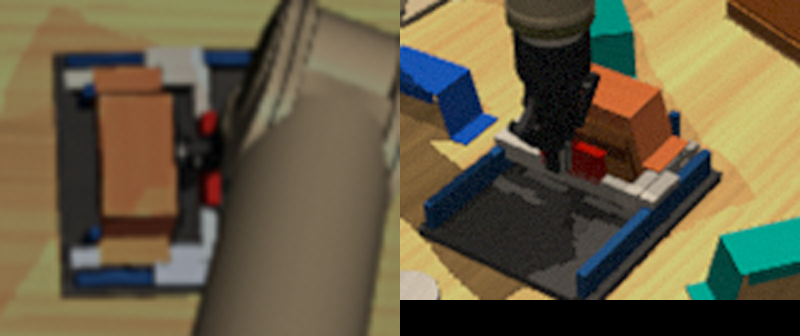

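The fork is close to fully in and the top saddle is still seated. I'll push on in small steps and watch the force.

>>> apply_moves(motion=[{"tx":-0.001,"ty":0.01,"tz":0,"ax":0,"ay":0,"az":0,"fingers":1},{"tx":-0.001,"ty":0.018,"tz":0,"ax":0,"ay":0,"az":0,"fingers":1},{"tx":-0.002,"ty":0.026,"tz":0,"ax":0,"ay":0,"az":0,"fingers":1},{"tx":-0.002,"ty":0.026,"tz":0,"ax":0,"ay":0,"az":0,"fingers":1}])

```text
time: 3.68
eef_pos: [0.5167, -0.2729, 0.0605]
tcp_rot: [0.002, 1.0, 0.028, 0.001]
contact_force: [5.6, -13.9, -4.8]
opening: 0.0002
grasp_force: 7.0
```

>>> apply_moves(motion=[{"tx":0,"ty":0.006,"tz":0,"ax":0,"ay":0,"az":0,"fingers":1},{"tx":0,"ty":0.006,"tz":0,"ax":0,"ay":0,"az":0,"fingers":1}])

```text
time: 3.92
eef_pos: [0.5166, -0.2728, 0.0606]
tcp_rot: [0.004, 1.0, 0.027, 0.001]
contact_force: [7.7, -22.9, -9.5]
opening: -0.0
grasp_force: 11.6
```

>>> apply_moves(motion=[{"tx":0,"ty":0.006,"tz":0,"ax":0,"ay":0,"az":0,"fingers":1},{"tx":0,"ty":0.006,"tz":0,"ax":0,"ay":0,"az":0,"fingers":1}])

```text
time: 4.18
eef_pos: [0.5166, -0.2727, 0.0607]
tcp_rot: [0.005, 1.0, 0.026, 0.002]
contact_force: [9.9, -32.8, -15.5]
opening: 0.0
grasp_force: 16.4
```

The force climbed past 30 N with no further motion, and the position matches a stack centre of about y −0.199, so this is the end stop. I'll back off and look.

>>> apply_moves(motion=[{"tx":0,"ty":-0.05,"tz":0,"ax":0,"ay":0,"az":0,"fingers":1},{"tx":0,"ty":-0.12,"tz":0,"ax":0,"ay":0,"az":0,"fingers":1},{"tx":0,"ty":-0.2,"tz":0.1,"ax":0,"ay":0,"az":0,"fingers":1},{"tx":0,"ty":-0.3,"tz":0.2,"ax":0,"ay":0,"az":0,"fingers":0},{"tx":0,"ty":-0.3,"tz":0.28,"ax":0,"ay":0,"az":0,"fingers":0},{"tx":0,"ty":-0.3,"tz":0.28,"ax":0,"ay":0,"az":0,"fingers":0}])

```text
time: 4.92
eef_pos: [0.5181, -0.4147, 0.2042]
tcp_rot: [0.001, 1.0, 0.029, 0.002]
contact_force: [-0.2, 1.2, -0.3]
opening: 0.0543
grasp_force: 0.0
```

```bash
python3 - <<'E'
from h import *
s=arm.read_state();print({k:s[k] for k in('eef_pos','tcp_rot','contact_force','time')})
b=save('scene','s3f.png')[190:295,160:300]; a=save('top','t3f.png')[178:262,290:390]
o=np.zeros((336,800,3),np.uint8);o[:,:400]=cv2.resize(a,None,fx=4,fy=4,interpolation=2);o[:300,400:]=cv2.resize(b,(400,300),interpolation=2)
cv2.imwrite('pics/c4.png',o[...,::-1])
E
```

```text
{'eef_pos': array([ 0.51806825, -0.41468744,  0.20424911]), 'tcp_rot': array([0.00132477, 0.99957035, 0.0291821 , 0.00240082]), 'contact_force': array([-0.20182749,  1.23656154, -0.28043698]), 'time': 4.925}
```

View pics/c4.png

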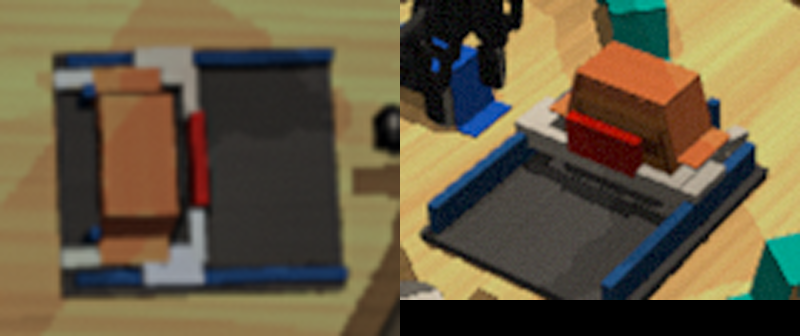

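The fork plate now sits close to the stack at top crop (199,158), and the saddle is level on the prongs. I'll get the panel pose from both views and check the plate position.

```bash
python3 - <<'E'
from h import *
def tri(a,b):
    P=[k@np.c_[R,t] for k,R,t in(cam('top'),cam('scene'))]
    X=cv2.triangulatePoints(P[0],P[1],np.array(a,float).T,np.array(b,float).T); return (X[:3]/X[3]).T
c=lambda p:[(x/4+290,y/4+178) for x,y in p]
d=lambda p:[((x-400)/2.857+160,y/2.857+190) for x,y in p]
top=c([(178,216),(104,216),(100,94),(171,94)]);sc=d([(573,74),(612,42),(702,74),(663,118)])
X=tri(top,sc);print(X.round(4),X.mean(0))
for z in(.105,.11): print(onz('top',top,z).mean(0).round(4),onz('scene',sc,z).mean(0).round(4))
def red(fn):
    im=cv2.cvtColor(cv2.imread(fn),cv2.COLOR_BGR2HSV);k=cv2.inRange(im,(0,190,60),(4,255,255));k[:195]=0;k[240:]=0;k[:,:335]=0;k[:,380:]=0
    r=cv2.minAreaRect(max(cv2.findContours(k,0,2)[0],key=cv2.contourArea)); w=onz('top',cv2.boxPoints(r),.088);print(r,w.round(4)[:,:2].tolist(),w.mean(0))
red('pics/top0.png');red('pics/t3f.png')
E
```

```text
[[ 0.4648 -0.2299  0.1099]
 [ 0.4625 -0.169   0.112 ]
 [ 0.5645 -0.1638  0.1134]
 [ 0.5672 -0.2258  0.1011]] [ 0.51473855 -0.19710244  0.1091154 ]
[ 0.515  -0.1978  0.105 ] [ 0.5111 -0.1922  0.105 ]
[ 0.5142 -0.1972  0.11  ] [ 0.5156 -0.1978  0.11  ]
((367.7867736816406, 217.0152130126953), (22.086585998535156, 3.8473405838012695), 85.91438293457031) [[0.5577, -0.337], [0.559, -0.3501], [0.4842, -0.3545], [0.4829, -0.3416]] [ 0.5209567  -0.34581365  0.088     ]
((339.2389831542969, 217.08407592773438), (22.01778793334961, 3.924621105194092), 86.18592071533203) [[0.5544, -0.2403], [0.5557, -0.2536], [0.4812, -0.2586], [0.4799, -0.2455]] [ 0.51777945 -0.24948534  0.088     ]
```

>>> apply_moves(motion=[{"tx":0,"ty":0.1,"tz":0,"ax":0,"ay":0,"az":0,"fingers":0},{"tx":-0.003,"ty":0.2,"tz":0,"ax":0,"ay":0,"az":0,"fingers":0},{"tx":-0.006,"ty":0.32,"tz":-0.03,"ax":0,"ay":0,"az":0,"fingers":0},{"tx":-0.007,"ty":0.42,"tz":-0.06,"ax":0,"ay":0,"az":0,"fingers":0},{"tx":-0.007,"ty":0.436,"tz":-0.08,"ax":0,"ay":0,"az":0,"fingers":0},{"tx":-0.007,"ty":0.436,"tz":-0.08,"ax":0,"ay":0,"az":0,"fingers":0},{"tx":-0.007,"ty":0.436,"tz":-0.08,"ax":0,"ay":0,"az":0,"fingers":0}])

```text
time: 5.9
eef_pos: [0.5129, -0.1973, 0.1602]
tcp_rot: [0.0, 1.0, 0.029, -0.0]
contact_force: [-0.0, -0.7, 1.2]
opening: 0.0855
grasp_force: 0.0
```

>>> apply_moves(motion=[{"tx":0.003,"ty":0,"tz":-0.05,"ax":0,"ay":0,"az":0,"fingers":0},{"tx":0.003,"ty":0,"tz":-0.1,"ax":0,"ay":0,"az":0,"fingers":0},{"tx":0.003,"ty":0,"tz":-0.142,"ax":0,"ay":0,"az":0,"fingers":0},{"tx":0.003,"ty":0,"tz":-0.142,"ax":0,"ay":0,"az":0,"fingers":0},{"tx":0.003,"ty":0,"tz":-0.142,"ax":0,"ay":0,"az":0,"fingers":0}])

```text
time: 6.52
eef_pos: [0.5151, -0.1968, 0.0903]
tcp_rot: [0.0, 1.0, 0.029, 0.001]
contact_force: [-0.4, 0.2, 0.0]
opening: 0.0854
grasp_force: 0.0
```

```bash
python3 - <<'E'
from h import *
im=save('scene','s4f.png');b=im[185:290,165:305];cv2.imwrite('pics/c5.png',cv2.resize(b,(800,600),interpolation=2)[...,::-1])
print(arm.read_state()['eef_pos'])
E
```

```text
[ 0.51533836 -0.19665118  0.09053401]
```

View pics/c5.png

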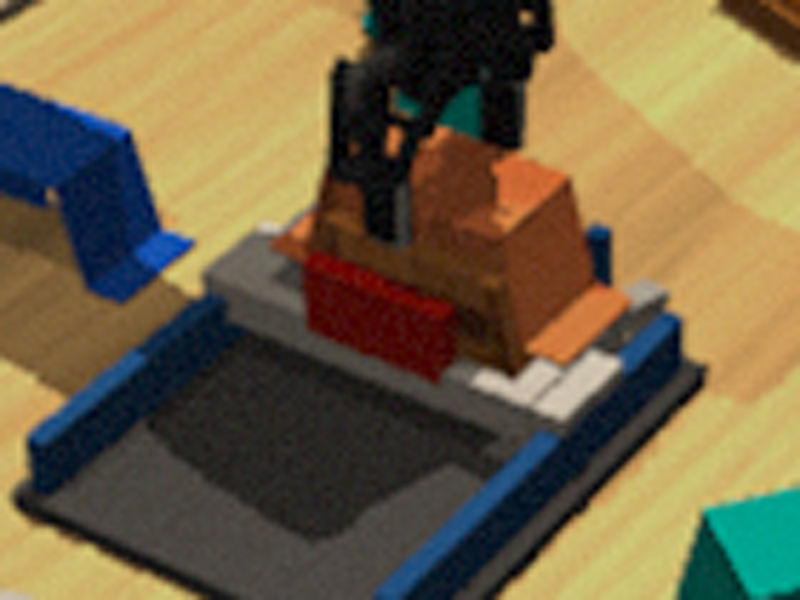

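The near finger hangs beside the panel's −y edge, with its tip at crop (387,245) and clear of the red plate. I'll close.

>>> apply_moves(motion=[{"tx":0,"ty":0,"tz":0,"ax":0,"ay":0,"az":0,"fingers":0.3},{"tx":0,"ty":0,"tz":0,"ax":0,"ay":0,"az":0,"fingers":0.5},{"tx":0,"ty":0,"tz":0,"ax":0,"ay":0,"az":0,"fingers":1},{"tx":0,"ty":0,"tz":0,"ax":0,"ay":0,"az":0,"fingers":1},{"tx":0,"ty":0,"tz":0,"ax":0,"ay":0,"az":0,"fingers":1}], squeeze=45)

```text
time: 7.2
eef_pos: [0.5154, -0.1975, 0.0907]
tcp_rot: [0.001, 1.0, 0.029, 0.001]
contact_force: [-1.1, -5.5, 5.8]
opening: 0.0591
grasp_force: 49.7
```

Gripped at 59 mm. I'll lift slowly first, then look.

>>> apply_moves(motion=[{"tx":0,"ty":0,"tz":0.008,"ax":0,"ay":0,"az":0,"fingers":1},{"tx":0,"ty":0,"tz":0.016,"ax":0,"ay":0,"az":0,"fingers":1},{"tx":0,"ty":0,"tz":0.03,"ax":0,"ay":0,"az":0,"fingers":1},{"tx":0,"ty":0,"tz":0.03,"ax":0,"ay":0,"az":0,"fingers":1}])

```text
time: 7.7
eef_pos: [0.514, -0.1975, 0.1045]
tcp_rot: [0.001, 1.0, 0.029, -0.0]
contact_force: [-1.0, -5.6, -1.7]
opening: 0.0592
grasp_force: 51.1
```

```bash
python3 - <<'E'
from h import *
im=save('scene','s5f.png');b=im[175:280,165:305];cv2.imwrite('pics/c6.png',cv2.resize(b,(800,600),interpolation=2)[...,::-1])
E
```

```text
(no output)
```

View pics/c6.png

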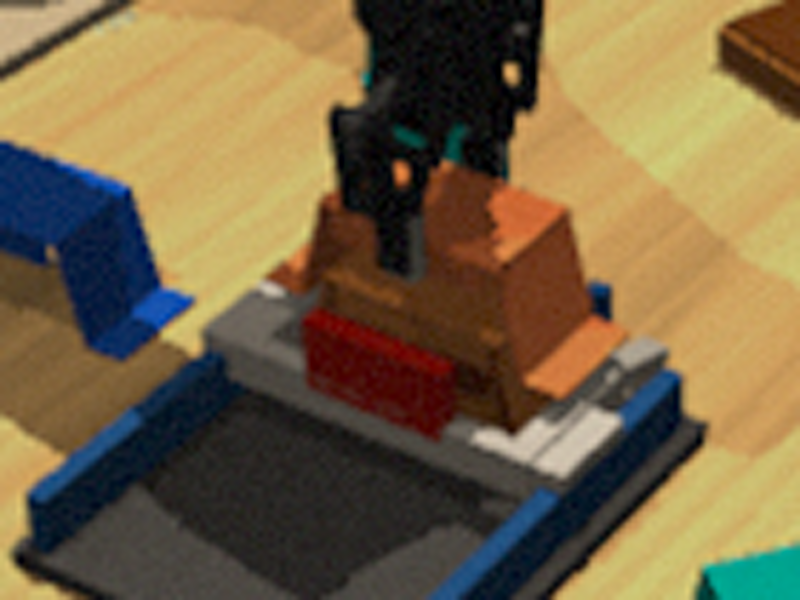

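It lifts alone: the second saddle's panel edge now shows below the top one's, seated on the stand. The −5.6 N along y suggests light rubbing on the stops, so I'll ease 1.5 mm toward −y while lifting.

>>> apply_moves(motion=[{"tx":0,"ty":-0.003,"tz":0.01,"ax":0,"ay":0,"az":0,"fingers":1},{"tx":0,"ty":-0.003,"tz":0.03,"ax":0,"ay":0,"az":0,"fingers":1},{"tx":0,"ty":-0.003,"tz":0.06,"ax":0,"ay":0,"az":0,"fingers":1},{"tx":0,"ty":-0.003,"tz":0.1,"ax":0,"ay":0,"az":0,"fingers":1},{"tx":0,"ty":-0.003,"tz":0.15,"ax":0,"ay":0,"az":0,"fingers":1},{"tx":0,"ty":-0.003,"tz":0.2,"ax":0,"ay":0,"az":0,"fingers":1},{"tx":0,"ty":-0.003,"tz":0.22,"ax":0,"ay":0,"az":0,"fingers":1},{"tx":0,"ty":-0.003,"tz":0.22,"ax":0,"ay":0,"az":0,"fingers":1}])

```text
time: 8.75
eef_pos: [0.515, -0.1972, 0.2149]
tcp_rot: [0.0, 1.0, 0.03, 0.001]
contact_force: [0.4, 0.1, -4.7]
opening: 0.0591
grasp_force: 51.0
```

```bash
python3 - <<'E'
from h import *
im=save('scene','s6f.png');b=im[130:280,165:365];cv2.imwrite('pics/c7.png',cv2.resize(b,(800,600),interpolation=2)[...,::-1])
i=cv2.cvtColor(cv2.imread('pics/scene0.png'),cv2.COLOR_BGR2HSV);k=cv2.inRange(i,(0,80,15),(14,255,160));k[:160]=0;k[220:]=0;k[:,:285]=0;k[:,370:]=0
r=cv2.minAreaRect(max(cv2.findContours(k,0,2)[0],key=cv2.contourArea));b=cv2.boxPoints(r)
print(cv2.boxPoints(r).round(1).tolist(),onz('scene',b,.028).round(4).tolist())
print(proj('scene',onz('top',[[184.2,228.8],[206.1,168.8],[241.2,181.5],[219.3,241.6]],.028)).round(1).tolist())
E
```

```text
[[288.5, 185.6999969482422], [305.5, 158.39999389648438], [368.6000061035156, 197.89999389648438], [351.6000061035156, 225.10000610351562]] [[0.4526, 0.1152, 0.028], [0.3994, 0.3004, 0.028], [0.6945, 0.2026, 0.028], [0.7204, 0.0433, 0.028]]
[[319.6, 166.6], [368.4, 195.0], [336.6, 209.0], [289.3, 178.0]]
```

View pics/c7.png

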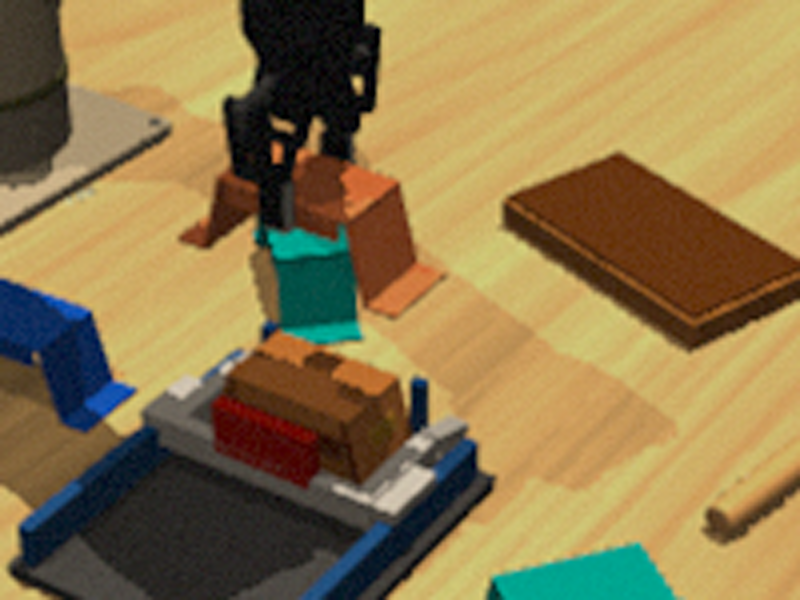

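The saddle is lifted clear with a weight reading of 4.7 N, so it is a single saddle, and the other two remain nested on the stand. The board's corners agree in both views: centre about (0.559, 0.185), long axis about −16.5°. I'll carry it over.

>>> apply_moves(motion=[{"tx":0.005,"ty":0.04,"tz":0,"ax":0,"ay":0,"az":-0.01,"fingers":1},{"tx":0.01,"ty":0.12,"tz":0,"ax":0,"ay":0,"az":-0.02,"fingers":1},{"tx":0.02,"ty":0.2,"tz":0,"ax":0,"ay":0,"az":-0.035,"fingers":1},{"tx":0.03,"ty":0.28,"tz":0,"ax":0,"ay":0,"az":-0.05,"fingers":1},{"tx":0.045,"ty":0.36,"tz":0,"ax":0,"ay":0,"az":-0.065,"fingers":1},{"tx":0.055,"ty":0.44,"tz":0,"ax":0,"ay":0,"az":-0.08,"fingers":1},{"tx":0.065,"ty":0.52,"tz":0,"ax":0,"ay":0,"az":-0.09,"fingers":1},{"tx":0.075,"ty":0.6,"tz":-0.01,"ax":0,"ay":0,"az":-0.1,"fingers":1},{"tx":0.082,"ty":0.68,"tz":-0.03,"ax":0,"ay":0,"az":-0.11,"fingers":1},{"tx":0.086,"ty":0.74,"tz":-0.06,"ax":0,"ay":0,"az":-0.11,"fingers":1},{"tx":0.088,"ty":0.764,"tz":-0.1,"ax":0,"ay":0,"az":-0.11,"fingers":1},{"tx":0.088,"ty":0.764,"tz":-0.14,"ax":0,"ay":0,"az":-0.11,"fingers":1}])

```text
time: 10.3
eef_pos: [0.5581, 0.1845, 0.1423]
tcp_rot: [0.0, 0.99, -0.142, -0.001]
contact_force: [0.5, -0.1, -4.5]
opening: 0.0592
grasp_force: 50.9
```

>>> apply_moves(motion=[{"tx":0,"ty":0,"tz":-0.06,"ax":0,"ay":0,"az":0,"fingers":1},{"tx":0,"ty":0,"tz":-0.09,"ax":0,"ay":0,"az":0,"fingers":1},{"tx":0,"ty":0,"tz":-0.1,"ax":0,"ay":0,"az":0,"fingers":1},{"tx":0,"ty":0,"tz":-0.1,"ax":0,"ay":0,"az":0,"fingers":1}])

```text
time: 10.8
eef_pos: [0.559, 0.1842, 0.0947]
tcp_rot: [-0.0, 0.99, -0.143, 0.0]
contact_force: [0.2, -0.8, -3.0]
opening: 0.0589
grasp_force: 50.8
```

```bash
python3 - <<'E'
from h import *
s=arm.read_state();print({k:s[k] for k in('eef_pos','tcp_rot','contact_force','time')})
b=save('scene','s7f.png')[135:240,270:390]; a=save('top','t7f.png')[150:260,160:270]
o=np.zeros((440,800,3),np.uint8);o[:,:400]=cv2.resize(a,(400,400),interpolation=2).repeat(1,0)[:440] if 0 else 0
o[:400,:400]=cv2.resize(a,(400,400),interpolation=2);o[:350,400:]=cv2.resize(b,(400,350),interpolation=2)
cv2.imwrite('pics/c8.png',o[...,::-1])
E
```

```text
{'eef_pos': array([0.55898492, 0.18423607, 0.09470514]), 'tcp_rot': array([-8.22375698e-06,  9.89707150e-01, -1.43107349e-01,  2.07990307e-04]), 'contact_force': array([ 0.17462334, -0.81727591, -2.97913034]), 'time': 10.8}
```

View pics/c8.png

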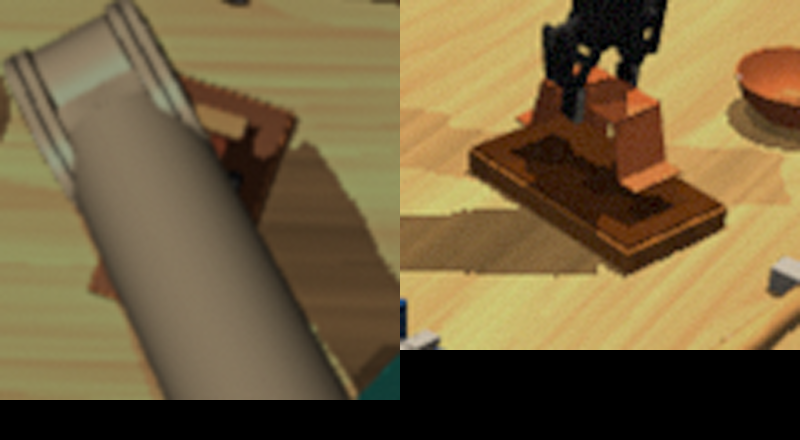

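It is hovering about 25 mm above the board and looks aligned. I'll check the predicted panel and flange corners against what I read off the picture: right panel corner (348.6,165.6), right flange corners (354.3,188.4) and (339.6,192.9).

```bash
python3 - <<'E'
from h import *
c=np.array([.559,.1842]);t=np.radians(-16.46);R=np.array([[np.cos(t),-np.sin(t)],[np.sin(t),np.cos(t)]])
for z in(.110,.1137,.117):
    w=lambda p,h:np.r_[c+R@p,z-h]
    print(z,proj('scene',[w([.05,.03],0),w([.085,.03],.058),w([.085,-.03],.058)]).round(1).tolist())
# board centre from scene corners read by eye
b=onz('scene',[[290.75,180.5],[319.5,168.75],[365.75,195.5],[338.25,210]],.028);print(b.round(4)[:,:2].tolist(),b.mean(0))
E
```

```text
0.11 [[347.9, 167.9], [354.3, 188.6], [340.4, 195.0]]
0.1137 [[348.0, 166.9], [354.4, 187.6], [340.5, 194.0]]
0.117 [[348.1, 166.0], [354.5, 186.7], [340.6, 193.0]]
[[0.4408, 0.1461], [0.4766, 0.2675], [0.681, 0.2096], [0.651, 0.0882]] [0.56232205 0.17787151 0.028     ]
```

The fit is within about 1 px. I'll lower slowly with force feedback.

>>> apply_moves(motion=[{"tx":0,"ty":-0.002,"tz":-0.012,"ax":0,"ay":0,"az":0,"fingers":1},{"tx":0,"ty":-0.002,"tz":-0.024,"ax":0,"ay":0,"az":0,"fingers":1},{"tx":0,"ty":-0.002,"tz":-0.034,"ax":0,"ay":0,"az":0,"fingers":1},{"tx":0,"ty":-0.002,"tz":-0.04,"ax":0,"ay":0,"az":0,"fingers":1},{"tx":0,"ty":-0.002,"tz":-0.04,"ax":0,"ay":0,"az":0,"fingers":1}])

```text
time: 11.52
eef_pos: [0.5585, 0.1836, 0.074]
tcp_rot: [0.0, 0.99, -0.143, -0.0]
contact_force: [0.4, -0.1, -3.9]
opening: 0.0592
grasp_force: 50.9
```

>>> apply_moves(motion=[{"tx":0,"ty":0,"tz":-0.005,"ax":0,"ay":0,"az":0,"fingers":1},{"tx":0,"ty":0,"tz":-0.005,"ax":0,"ay":0,"az":0,"fingers":1}])

```text
time: 11.78
eef_pos: [0.5586, 0.1835, 0.0717]
tcp_rot: [0.0, 0.99, -0.143, -0.0]
contact_force: [0.1, -0.8, -3.9]
opening: 0.0587
grasp_force: 50.9
```

>>> apply_moves(motion=[{"tx":0,"ty":0,"tz":-0.004,"ax":0,"ay":0,"az":0,"fingers":1},{"tx":0,"ty":0,"tz":-0.004,"ax":0,"ay":0,"az":0,"fingers":1}])

```text
time: 12.02
eef_pos: [0.5586, 0.1835, 0.0697]
tcp_rot: [0.0, 0.99, -0.143, -0.0]
contact_force: [-0.4, -0.0, -4.6]
opening: 0.059
grasp_force: 50.9
```

>>> apply_moves(motion=[{"tx":0,"ty":0,"tz":-0.003,"ax":0,"ay":0,"az":0,"fingers":1},{"tx":0,"ty":0,"tz":-0.003,"ax":0,"ay":0,"az":0,"fingers":1}])

```text
time: 12.28
eef_pos: [0.5586, 0.1835, 0.0682]
tcp_rot: [0.0, 0.99, -0.143, -0.0]
contact_force: [-0.1, -0.1, -4.2]
opening: 0.0593
grasp_force: 50.9
```

>>> apply_moves(motion=[{"tx":0,"ty":0,"tz":-0.003,"ax":0,"ay":0,"az":0,"fingers":1},{"tx":0,"ty":0,"tz":-0.003,"ax":0,"ay":0,"az":0,"fingers":1}])

```text
time: 12.52
eef_pos: [0.5586, 0.1835, 0.0667]
tcp_rot: [0.0, 0.99, -0.143, -0.0]
contact_force: [0.5, 0.3, -3.7]
opening: 0.0593
grasp_force: 50.9
```

>>> apply_moves(motion=[{"tx":0,"ty":0,"tz":-0.002,"ax":0,"ay":0,"az":0,"fingers":1},{"tx":0,"ty":0,"tz":-0.002,"ax":0,"ay":0,"az":0,"fingers":1}])

```text
time: 12.78
eef_pos: [0.5586, 0.1835, 0.0657]
tcp_rot: [0.0, 0.99, -0.143, -0.0]
contact_force: [0.1, 0.5, -4.3]
opening: 0.0593
grasp_force: 50.9
```

>>> apply_moves(motion=[{"tx":0,"ty":0,"tz":-0.003,"ax":0,"ay":0,"az":0,"fingers":1},{"tx":0,"ty":0,"tz":-0.003,"ax":0,"ay":0,"az":0,"fingers":1}])

```text
time: 13.02
eef_pos: [0.5586, 0.1835, 0.0642]
tcp_rot: [0.0, 0.99, -0.143, -0.0]
contact_force: [0.2, -0.3, -4.5]
opening: 0.0591
grasp_force: 50.9
```

>>> apply_moves(motion=[{"tx":0,"ty":0,"tz":-0.002,"ax":0,"ay":0,"az":0,"fingers":1},{"tx":0,"ty":0,"tz":-0.002,"ax":0,"ay":0,"az":0,"fingers":1}])

```text
time: 13.28
eef_pos: [0.5586, 0.1836, 0.0632]
tcp_rot: [0.0, 0.99, -0.143, -0.0]
contact_force: [-0.3, -0.6, -4.2]
opening: 0.0588
grasp_force: 50.9
```

>>> apply_moves(motion=[{"tx":0,"ty":0,"tz":-0.002,"ax":0,"ay":0,"az":0,"fingers":1},{"tx":0,"ty":0,"tz":-0.002,"ax":0,"ay":0,"az":0,"fingers":1}])

```text
time: 13.52
eef_pos: [0.5586, 0.1835, 0.0622]
tcp_rot: [0.0, 0.99, -0.143, -0.0]
contact_force: [0.3, 0.5, -4.2]
opening: 0.0596
grasp_force: 50.9
```

>>> apply_moves(motion=[{"tx":0,"ty":0,"tz":-0.002,"ax":0,"ay":0,"az":0,"fingers":1},{"tx":0,"ty":0,"tz":-0.002,"ax":0,"ay":0,"az":0,"fingers":1}])

```text
time: 13.78
eef_pos: [0.5588, 0.1836, 0.0618]
tcp_rot: [0.0, 0.99, -0.143, 0.0]
contact_force: [-2.3, -1.1, 2.6]
opening: 0.0591
grasp_force: 51.7
```

>>> apply_moves(motion=[{"tx":0,"ty":0,"tz":-0.002,"ax":0,"ay":0,"az":0,"fingers":1},{"tx":0,"ty":0,"tz":-0.002,"ax":0,"ay":0,"az":0,"fingers":1}])

```text
time: 14.02
eef_pos: [0.5588, 0.1836, 0.0617]
tcp_rot: [0.0, 0.99, -0.143, 0.0]
contact_force: [-8.9, -3.3, 13.5]
opening: 0.0592
grasp_force: 52.9
```

```bash
python3 - <<'E'
from h import *
s=arm.read_state();print({k:s[k] for k in('eef_pos','contact_force')})
im=save('scene','s8f.png');K,R,t=cam('scene')
# flange corner candidates: bright copper mask in the board area
h=cv2.cvtColor(im,cv2.COLOR_RGB2HSV);k=cv2.inRange(h,(3,110,140),(16,255,255));k[:,:330]=0;k[:,362:]=0;k[:150]=0;k[210:]=0
c=max(cv2.findContours(k,0,2)[0],key=cv2.contourArea);print(cv2.approxPolyDP(c,1.2,True)[:,0].tolist())
cc=np.array([.5586,.1835]);a=np.radians(-16.46);Q=np.array([[np.cos(a),-np.sin(a)],[np.sin(a),np.cos(a)]])
for z in(.085,.088,.092): print(z,proj('scene',[np.r_[cc+Q@p,z-d] for p,d in(([.05,.03],0),([.05,-.03],0),([.085,.03],.057),([.085,-.03],.057))]).round(1).tolist())
E
```

```text
{'eef_pos': array([0.55875415, 0.18363074, 0.06174321]), 'contact_force': array([-8.86036808, -3.32577589, 13.46324268])}
[[352, 194], [347, 192], [335, 198], [340, 201], [351, 196]]
0.085 [[347.0, 175.0], [333.0, 181.0], [353.4, 195.2], [339.6, 201.6]]
0.088 [[347.1, 174.1], [333.1, 180.2], [353.4, 194.4], [339.7, 200.8]]
0.092 [[347.2, 173.0], [333.2, 179.1], [353.6, 193.3], [339.8, 199.7]]
```

It landed: the force reversed at z 0.0617, and the flange corners in the picture match a saddle resting on the leather. I'll relax the press and open slowly.

>>> apply_moves(motion=[{"tx":0,"ty":0,"tz":0.0015,"ax":0,"ay":0,"az":0,"fingers":1},{"tx":0,"ty":0,"tz":0.0015,"ax":0,"ay":0,"az":0,"fingers":0.25},{"tx":0,"ty":0,"tz":0.0015,"ax":0,"ay":0,"az":0,"fingers":0.15},{"tx":0,"ty":0,"tz":0.0015,"ax":0,"ay":0,"az":0,"fingers":0},{"tx":0,"ty":0,"tz":0.0015,"ax":0,"ay":0,"az":0,"fingers":0},{"tx":0,"ty":0,"tz":0.0015,"ax":0,"ay":0,"az":0,"fingers":0}], squeeze=20)

```text
time: 14.82
eef_pos: [0.5587, 0.1835, 0.061]
tcp_rot: [0.0, 0.99, -0.143, 0.0]
contact_force: [-0.1, -0.3, 0.3]
opening: 0.0856
grasp_force: 0.0
```

>>> apply_moves(motion=[{"tx":0,"ty":0,"tz":0.03,"ax":0,"ay":0,"az":0,"fingers":0},{"tx":0,"ty":0,"tz":0.08,"ax":0,"ay":0,"az":0,"fingers":0},{"tx":0,"ty":0,"tz":0.16,"ax":0,"ay":0,"az":0,"fingers":0},{"tx":0,"ty":0,"tz":0.26,"ax":0,"ay":0,"az":0,"fingers":0},{"tx":0,"ty":-0.1,"tz":0.34,"ax":0,"ay":0,"az":0,"fingers":0},{"tx":0,"ty":-0.2,"tz":0.34,"ax":0,"ay":0,"az":0,"fingers":0},{"tx":0,"ty":-0.3,"tz":0.34,"ax":0,"ay":0,"az":0,"fingers":0},{"tx":0,"ty":-0.4,"tz":0.34,"ax":0,"ay":0,"az":0,"fingers":0},{"tx":0,"ty":-0.4,"tz":0.34,"ax":0,"ay":0,"az":0,"fingers":0}])

```text
time: 15.95
eef_pos: [0.5586, -0.0214, 0.2321]
tcp_rot: [0.001, 0.989, -0.146, 0.001]
contact_force: [0.5, -0.1, -0.7]
opening: 0.0857
grasp_force: 0.0
```

```bash
python3 - <<'E'
from h import *
s=arm.read_state();print({k:s[k] for k in('eef_pos','contact_force','opening','time')})
save('scene','s9f.png');im=save('top','t9f.png')
h=cv2.cvtColor(im,cv2.COLOR_RGB2HSV)
# brighter copper (saddle) vs dark leather in top view
k=cv2.inRange(h,(3,90,130),(16,255,255));k[:,:175]=0;k[:,250:]=0;k[:160]=0;k[:][250:]=0
for c in cv2.findContours(k,0,2)[0]:
    if cv2.contourArea(c)>30:
        r=cv2.minAreaRect(c);print(np.round(r[0],1),np.round(r[1],1),round(r[2],1));b=onz('top',cv2.boxPoints(r),.07)
        print(b.round(4)[:,:2].tolist(),b.mean(0).round(4))
a=np.radians(-16.5);Q=np.array([[np.cos(a),-np.sin(a)],[np.sin(a),np.cos(a)]])
print('pred panel',proj('top',[np.r_[np.array([.5588,.1836])+Q@p,.088] for p in([-.05,-.03],[-.05,.03],[.05,.03],[.05,-.03])]).round(1).tolist())
E
```

```text
{'eef_pos': array([ 0.55861277, -0.02137519,  0.23210181]), 'contact_force': array([ 0.45756988, -0.08462939, -0.6701392 ]), 'opening': 0.08567613823184723, 'time': 15.95}
[235.  214.5] [ 7. 10.] 90.0
[[0.5299, 0.1198], [0.5309, 0.0859], [0.5069, 0.0848], [0.5059, 0.1186]] [0.5184 0.1022 0.07  ]
[219. 196.] [14.  6.] 90.0
[[0.6048, 0.1714], [0.6055, 0.1509], [0.5567, 0.1483], [0.556, 0.1687]] [0.5807 0.1598 0.07  ]
[219.8 184.6] [15.8  4.4] 18.4
[[0.6212, 0.1874], [0.6362, 0.1835], [0.6202, 0.1311], [0.6053, 0.1351]] [0.6207 0.1593 0.07  ]
[227.5 168.5] [ 3. 29.] 90.0
[[0.6823, 0.1861], [0.6856, 0.0859], [0.6749, 0.0854], [0.6716, 0.1855]] [0.6786 0.1357 0.07  ]
pred panel [[214.3, 217.8], [197.3, 212.3], [207.5, 184.6], [224.3, 190.0]]
```

```bash
python3 - <<'E'
from h import *
im=get_image('scene');h=cv2.cvtColor(im,cv2.COLOR_RGB2HSV);k=cv2.inRange(h,(3,110,140),(16,255,255));k[:,:290]=0;k[:,362:]=0;k[:150]=0;k[210:]=0
for c in cv2.findContours(k,0,2)[0]:
    if cv2.contourArea(c)>25: print(cv2.contourArea(c),cv2.approxPolyDP(c,1.2,True)[:,0].tolist())
a=np.radians(-16.5);Q=np.array([[np.cos(a),-np.sin(a)],[np.sin(a),np.cos(a)]])
P=lambda L:proj('scene',[np.r_[np.array([.5588,.1836])+Q@p,z] for p,z in L]).round(1).tolist()
print('panel',P([([-.05,-.03],.088),([-.05,.03],.088),([.05,.03],.088),([.05,-.03],.088)]),'flange+',P([([.061,-.03],.031),([.085,-.03],.031),([.085,.03],.031),([.061,.03],.031)]))
# hammer/bowl/jar/stack unchanged? diff to the first picture
d=cv2.absdiff(im,cv2.imread('pics/scene0.png')[...,::-1]).max(2)
for n,(x0,y0,x1,y1) in dict(hammer=(340,210,412,264),bowl=(368,148,410,180),jar=(145,288,185,342)).items(): print(n,d[y0:y1,x0:x1].mean().round(1))
E
```

```text
61.5 [[352, 194], [347, 192], [336, 197], [336, 199], [341, 200]]
274.0 [[312, 168], [332, 180], [346, 175], [327, 163], [323, 163]]
panel [[311.4, 167.2], [325.3, 161.6], [347.2, 174.2], [333.2, 180.2]] flange+ [[334.3, 197.4], [339.7, 200.8], [353.5, 194.4], [348.1, 191.1]]
hammer 7.1
bowl 5.7
jar 5.6
```

The panel and flange corners match the prediction within 1 px, the bystanders haven't moved, and the arm is clear. I'll hand it in.

```bash
python3 -c "
from h import *
print(arm.job_done())"
```

```text
the job is handed in; nothing more can be done
None
```

The job is handed in, with no verdict shown: the fork is pushed to its end stop, the top saddle stands level in the middle of the board within about 1 px of its predicted place, the other two looked still nested after the lift, and the hammer, bowl and jar look unmoved.

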